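# Release the balance's transport lock and load the moisture dish

### The job

Release the bench balance's transport lock by sliding its black grip, on the sloping face under the hood, all the way to its end stop away from the pan, so that the steel bolt is drawn back off the pan. Then, keeping it upright, set the small lidded aluminium moisture dish down without dropping it in the middle of the round steel pan and let go. Leave the lock fully released and leave the glass dish, the black grain dish and the vial standing where they are.

Things in the scene. Friction and masses are not known exactly. Their poses are not given: they have to be found in the camera images.
- lock (a joint): Sliding transport lock, metres. 0 = locked (bolt lies across the pan), 0.070 = fully released, against its end stop. It grows as the grip moves along the balance's -y (away from the pan, roughly towards the robot). It starts between 0 and 0.015, needs about 3 N to slide, has no spring and stays where it is left.
- lock_grip (a point): On the lock's black paddle grip: its middle, 38 mm out from the sloping face. Grip: 18 mm thick along the balance's y (the way it slides), 34 mm wide up the slope, ending 22 mm beyond this point; steel foot plate 36 x 44 mm on its lowest 8 mm. Site axes are the balance's; the grip stands out along (-0.5, 0, 0.866) in them, 30 degrees from vertical. Both sides are free to grasp.
- pan_middle (a point): Centre of the top of the round steel weighing pan, 110 mm in diameter, its top 66 mm above the worktop; axes are the balance's. The console wall stands 100 mm from here on the -y side. The plinth under the pan is 42 mm high.
- lock_bolt_tip (a point): Middle of the free end of the lock's steel bolt (20 mm wide, 12 mm high, along the balance's y; its underside 11 mm above the pan). It moves with the grip: locked it lies over the pan's middle, fully released 70 mm from the middle on the -y side.
- hood_edge (a point): Middle of the lower front edge of the hood that hangs over the grip; 250 mm above the worktop, 130 mm wide along the balance's y, 26 mm thick. It hangs straight above point lock_grip, so a vertical tool does not reach the grip: come in along the grip, tilted 30 to 40 degrees from vertical, from the balance's front.
- balance: The bench balance, fixed to the worktop: white and grey, 150 mm deep (x from -100 to +50 mm), 290 mm wide (y from -155 to +135 mm). Origin on the worktop; -x is its front, which faces about the robot's left (world +y), z up; +y points about away from the robot. The console with slope and hood (top 276 mm high) takes y from -155 to -25 mm, the pan is centred at x 0, y +75 mm.
- dish_centre (a point): Middle of the moisture dish: round plain aluminium, 60 mm in diameter at the lid (the body below the lid 56 mm), lid top 30 mm high with an 8 mm knob up to 34 mm; the lid is fixed to it, 0.1 kg or so. The point is on its axis, 15 mm above its underside; z is up along its axis. It starts on the worktop, left of the robot's middle.
- petri: Bystander: low clear glass dish, 90 mm in diameter, 16 mm high; origin under its centre.
- grain_dish: Bystander: open black dish with grain, 98 mm in diameter, 18 mm high; origin under its centre.
- vial: Bystander: upright sample vial with a screw cap, 32 mm in diameter, 72 mm high; origin under its centre.
There are look-alikes about, which are no part of the job. Leave any brown look-alike of the part that bears dish_centre alone.

How it is judged:
By the outcome, as a careful person would: the job done as asked, in the order asked, and still so for the second after the job is handed in, with the robot touching nothing.
It also fails if it takes over 64 s, if anything falls off the work surface, if the arm or the gripper's body presses on something with over 40 N, if the wrist force passes 120 N, or if a joint passes its speed limit or range.

### The arm

A 7-joint arm with a two-finger parallel gripper is mounted at the origin on the work surface; the furniture and walls round the work are solid. World frame = base frame: x ahead of the robot, y to its left, z up, the work surface at z = 0. Lengths are in m, angles in rad, forces in N, time in s.
With the tool pointing down it reaches from about 0.425 to 0.925 m from the base axis. Payload 6.8 kg.
Tool frame: the origin (TCP) lies at the very end of the fingers, on their centre line; the grasp point (between the pads) lies bot.grip_point_offset behind it (bot.grip_point_offset is the distance from the TCP to the grasp point, in m); z points along the fingers, y is the line along which they close (so a half turn about z gives the same grasp; the last joint's range is limited). The gripper opens to 85 mm and grips with 20 to 120 N. Pads are 22 mm wide; open, the fingers measure 114 mm over their backs; the gripper's body (76 mm by 85 mm) begins 54 mm behind the grasp point. The pads swing forward as they close: fully open they stand 13 mm farther back than shut.
Start: joints at [1.118, 0.477, 0.022, 1.555, -0.011, 1.109, -0.083], TCP at [0.228, -0.635, 0.231] pointing down, gripper open.
Joint ranges: [-2.96, 2.96], [-0.34, 2.1], [-1.41, 1.46], [0.24, 2.44], [-1.37, 4.51], [0.17, 1.92], [-2.96, 2.96]. Speed limits (rad/s): [2.39, 2.39, 3.14, 3.14, 3.14, 3.14, 3.14].

### API

Orientations are given as a unit quaternion [w, x, y, z].
In Python, from station import bot, imaging gives the robot as it stands. The module is installed in compiled form; this text tells all that it offers.
- The arm moves only by the tool carry_out, never from a script. Its argument "targets" is one flat list of numbers, 5 for each row, row after row: the closure in counts, from 0 (fully open) to 255 (shut), then the shift along the world's x, y, z in mm, then the turn about the world's z in degrees. A call has 1 to 20 rows; each row shifts and turns the commanded pose from where the row before left it; what a row does not reach is not made up. A row lasts 1/10 s, in which the tool goes at most 50 mm and 8.59 degrees, less where a joint would pass 70% of its speed; a pose out of reach is approached as far as the arm can. A call is refused whole if a number of a shift passes 50 or a number of a turn 8.59, either way. A call with a gripper value outside its range is refused whole. The fingers move at their own pace and stop on an object; "newtons" is the grip in N (left out, the last holds). Time passes only in rows, so rows that do not move let the fingers close. It gives the time, the measured TCP pose, the force, the opening and the grip force at its end, in the units of the state.
- bot.get_obs(): the state, without advancing time (a new reading comes with each control period).
- imaging.read_camera(name): name is "scene" or "top" or "wrist"; returns a dict with "frame" (480x640x3 uint8, red, green, blue), "fov_y" (degrees; the focal length in pixels is half the picture's height over the tangent of half this angle, whatever the lens; pixels are square), "cx", "cy" (the principal point, pixels), "pose" (4x4, takes a point from camera to world coordinates); the wrist camera has in their place "tool_from_camera" (4x4, takes a point from camera to tool coordinates, whose origin is the TCP and whose axes are the flange's). Camera axes: x right, y up, looking along -z (the intrinsics and any distortion apply to the point x, -y, -z); pixel columns grow to the right and rows downward; lengths in m; the calibration is good to about 2 mm. A picture is of the moment at which its call begins: read the wrist's pose just before it. There is no depth.
- bot.hand_in(): hands the job in; it is judged then, once.
The state is a dict: "t": time; "q": joint angles; "joint_vel": joint speeds; "joint_torque": joint torques, N m; "eef_pos": TCP position; "tool_rot": TCP orientation; "contact_force": force on the tool from outside, world axes, zero at the start; "torque": the same for the moment, N m; "gripper_width": opening from 0.0 (shut) to 1.0 (fully open); "grasp_force": force on a finger pad.
Only numpy, scipy, OpenCV 4.12 (cv2) and the standard library are available. Lean on these libraries where they do the work, as an engineer would, in place of code of your own. Each camera call takes 0.05 s, during which the arm holds its last target. There are 200 camera calls.

## Working session

There is one attempt and no reset: what is moved stays moved. The work goes in short steps, Python scripts to look and compute and a tool call to move; the robot and the scene stay as the last step left them, time stands still between calls to the robot, and variables do not carry over. Pictures are saved under pics/ and viewed, at most 10 in all, crops included, and the job is handed in when it is done.

Besides the shell and the picture viewer there is one more tool, called in YAML: its name, and indented under it one key for each argument. carry_out: Moves the arm, as the interface text tells. Its arguments: {"type":"object","properties":{"targets":{"type":"array","items":{"type":"number"}},"newtons":{"type":"number"}},"required":["targets"]}

```bash
mkdir -p pics
cat > h.py <<'E'
import numpy as np, cv2
from station import bot, imaging
from scipy.spatial.transform import Rotation as R
def cam(n):
    o=bot.get_obs(); c=imaging.read_camera(n)
    if 'pose' in c: P=np.array(c['pose'])
    else:
        T=np.eye(4); q=o['tool_rot']; T[:3,:3]=R.from_quat([q[1],q[2],q[3],q[0]]).as_matrix(); T[:3,3]=o['eef_pos']; P=T@np.array(c['tool_from_camera'])
    c['P']=P; return c
def save(c,f): cv2.imwrite(f,c['frame'][:,:,::-1]); np.savez(f+'.npz',P=c['P'],k=[240/np.tan(np.radians(c['fov_y']/2)),c['cx'],c['cy']])
def ld(f): d=np.load(f+'.npz'); return d['P'],d['k']
def ray(f,u,v):
    P,(F,cx,cy)=ld(f); return P[:3,3],P[:3,:3]@np.array([(u-cx)/F,-(v-cy)/F,-1])
def at(f,u,v,z): o,d=ray(f,u,v); return o+d*(z-o[2])/d[2]
def proj(f,p):
    P,(F,cx,cy)=ld(f); c=P[:3,:3].T@(np.array(p)-P[:3,3]); return np.array([cx-F*c[0]/c[2],cy+F*c[1]/c[2]])
def tri(*l):
    A=0;b=0
    for f,u,v in l:
        o,d=ray(f,u,v); d=d/np.linalg.norm(d); M=np.eye(3)-np.outer(d,d); A=A+M;b=b+M@o
    return np.linalg.solve(A,b)
E
python3 - <<'E'
from h import *
print(bot.grip_point_offset, bot.get_obs())
for n in ['top','scene']:
    c=cam(n); save(c,f'pics/{n}0.png'); print({k:v for k,v in c.items() if k!='frame'})
E
```

```text
0.0187 {'t': 0.0, 'q': array([ 1.11790405,  0.47781397,  0.02235617,  1.5564507 , -0.01149115,
        1.10925383, -0.08307472]), 'joint_vel': array([ 0.00158192,  0.00031189, -0.00170509,  0.00184391,  0.00097998,
       -0.00057072, -0.00247316]), 'joint_torque': array([-5.01131726e-04, -5.96467924e+01,  1.60771888e+00, -2.81203365e+01,
        1.23841257e-02,  9.53905284e-03, -2.04097637e-05]), 'eef_pos': array([ 0.22793053, -0.63473875,  0.23031703]), 'tool_rot': array([-8.69524395e-04,  9.85173048e-01,  1.71561238e-01, -2.27133989e-04]), 'contact_force': array([ 0.40662104,  0.20751711, -1.24343802]), 'torque': array([-0.01110127, -0.03370149, -0.00392409]), 'grasp_force': 0.0, 'gripper_width': 0.9956274596850627}
{'fov_y': 53.50836750592012, 'cx': 319.5816243302155, 'cy': 251.6382810020494, 'pose': array([[-0.01175038,  0.99516211, -0.09754127,  0.29051516],
       [-0.99990952, -0.01233287, -0.00537097,  0.05215919],
       [-0.00654795,  0.09746934,  0.99521699,  1.49875404],
       [ 0.        ,  0.        ,  0.        ,  1.        ]]), 'P': array([[-0.01175038,  0.99516211, -0.09754127,  0.29051516],
       [-0.99990952, -0.01233287, -0.00537097,  0.05215919],
       [-0.00654795,  0.09746934,  0.99521699,  1.49875404],
       [ 0.        ,  0.        ,  0.        ,  1.        ]])}
{'fov_y': 46.014798259449314, 'cx': 325.3329726678402, 'cy': 245.71032106959765, 'pose': array([[-0.59907707,  0.39363253, -0.69725182, -0.64415829],
       [-0.80069016, -0.29300402,  0.52253604,  0.8602688 ],
       [ 0.00138959,  0.87132203,  0.49070969,  0.91773799],
       [ 0.        ,  0.        ,  0.        ,  1.        ]]), 'P': array([[-0.59907707,  0.39363253, -0.69725182, -0.64415829],
       [-0.80069016, -0.29300402,  0.52253604,  0.8602688 ],
       [ 0.00138959,  0.87132203,  0.49070969,  0.91773799],
       [ 0.        ,  0.        ,  0.        ,  1.        ]])}
```

View pics/top0.png

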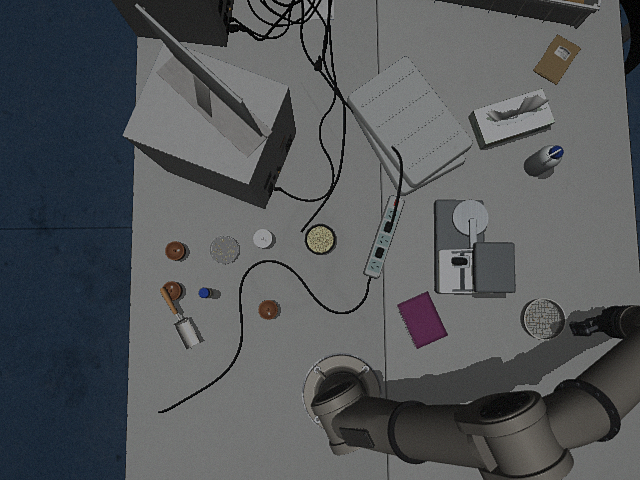

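View pics/scene0.png

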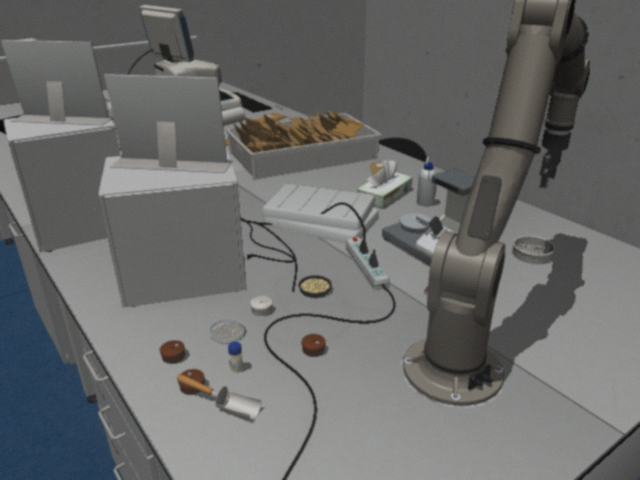

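The top picture shows the aluminium dish at (263,239), petri (225,249), grain dish (320,239), vial (205,293), balance pan (470,218), grip (460,261) and hood (494,267). I need a closer crop of the balance and the dish.

Run:
```python
from h import *
im=cv2.imread('pics/top0.png')
a=cv2.resize(im[190:305,420:530],None,fx=5,fy=5,interpolation=cv2.INTER_CUBIC)
b=cv2.resize(im[218:263,240:286],None,fx=5,fy=5,interpolation=cv2.INTER_CUBIC)
o=np.zeros((575,790,3),np.uint8); o[:575,:550]=a; o[:225,555:785]=b; 
cv2.imwrite('pics/c1.png',o)
print('dish',at('pics/top0.png',263,239,.03),'pan',at('pics/top0.png',470,218,.066))
for u,v in [(435,200),(435,293),(473,243),(515,243),(515,292),(473,293)]: print(u,v,at('pics/top0.png',u,v,.042),at('pics/top0.png',u,v,.276))
```

```text
dish [0.47614614 0.23561157 0.03      ] pan [ 0.52797563 -0.3983746   0.066     ]
435 200 [ 0.58982797 -0.29996059  0.042     ] [ 0.54174902 -0.24339921  0.276     ]
435 293 [ 0.30244175 -0.28979985  0.042     ] [ 0.30052597 -0.2348706   0.276     ]
473 243 [ 0.45412433 -0.41181977  0.042     ] [ 0.42784361 -0.33729032  0.276     ]
515 243 [ 0.45251344 -0.54055715  0.042     ] [ 0.42649148 -0.44534847  0.276     ]
515 292 [ 0.3025988  -0.53280948  0.042     ] [ 0.30065779 -0.43884532  0.276     ]
473 293 [ 0.30107709 -0.40522134  0.042     ] [ 0.29938052 -0.3317518   0.276     ]
```

View pics/c1.png

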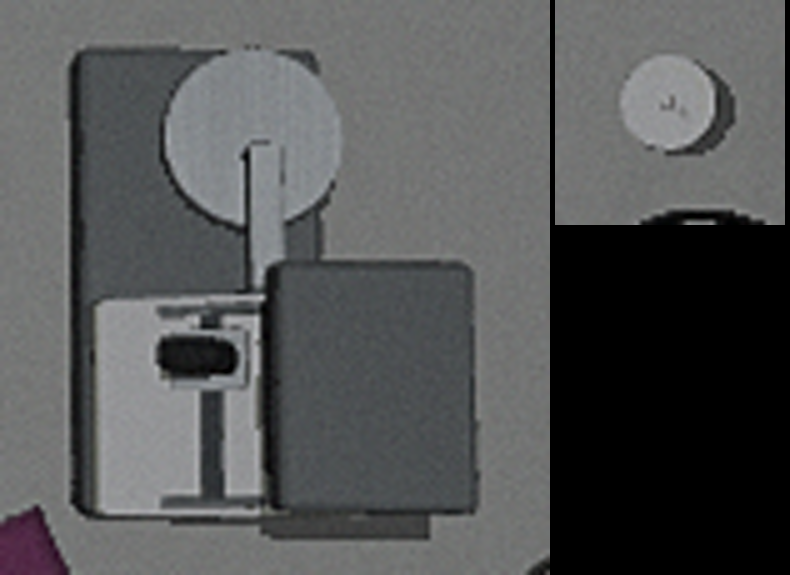

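The crop shows the pan centre at (470.4,217.4), the bolt tip near the middle (locked) and the grip end at about (459.6,261.2). It sits just in front of the hood edge (column 473.5). The balance's y axis runs vertically in the picture.

Run:
```python
from h import *
f='pics/top0.png'
pan=at(f,420+252.5/5,190+136.5/5,.066)
e1=at(f,420+72/5,190+60/5,.042);e2=at(f,420+72/5,190+505/5,.042)
yd=(e1-e2)[:2];yd/=np.linalg.norm(yd); xd=np.array([yd[1],-yd[0]])
org=pan[:2]-.075*yd
B=lambda p:np.array([(p[:2]-org)@xd,(p[:2]-org)@yd,p[2]])
print('pan',pan,'yd',yd,'yaw',np.degrees(np.arctan2(xd[1],xd[0])))
hb=[B(at(f,420+268/5,190+v/5,.276)) for v in (262,510)];print('hood',hb)
print('bolt',B(at(f,420+263/5,190+142/5,.089)))
for z in (.15,.165,.18,.195): p=at(f,420+198/5,190+356/5,z);print('gripend',p,B(p))
W=lambda b:np.r_[org+b[0]*xd+b[1]*yd,b[2]]
g=B(at(f,420+198/5,190+356/5,.18))
for z in (.15,.165,.18,.195):
  print(z,proj('pics/scene0.png',W([-.069,g[1],z])))
print('dish',at(f,240+113/5,218+104/5,.03))
im=cv2.imread('pics/scene0.png');a=cv2.resize(im[155:275,375:495],None,fx=5,fy=5,interpolation=cv2.INTER_CUBIC);cv2.imwrite('pics/c2.png',a)
```

```text
pan [ 0.53010762 -0.39998236  0.066     ] yd [ 0.99937989 -0.0352113 ] yaw -92.01787612738546
hood [array([-0.05749557, -0.027814  ,  0.276     ]), array([-0.05851512, -0.15540484,  0.276     ])]
bolt [-0.00087919  0.06771143  0.089     ]
gripend [ 0.39054451 -0.33726744  0.15      ] [-0.05776183 -0.06668483  0.15      ]
gripend [ 0.38943205 -0.33293648  0.165     ] [-0.06205093 -0.06794911  0.165     ]
gripend [ 0.38831958 -0.32860552  0.18      ] [-0.06634004 -0.06921338  0.18      ]
gripend [ 0.38720712 -0.32427456  0.195     ] [-0.07062914 -0.07047765  0.195     ]
0.15 [434.03578963 217.69856728]
0.165 [434.51081535 213.25592275]
0.18 [434.98995019 208.77484788]
0.195 [435.47324772 204.25484184]
dish [0.47678859 0.23685665 0.03      ]
```

View pics/c2.png

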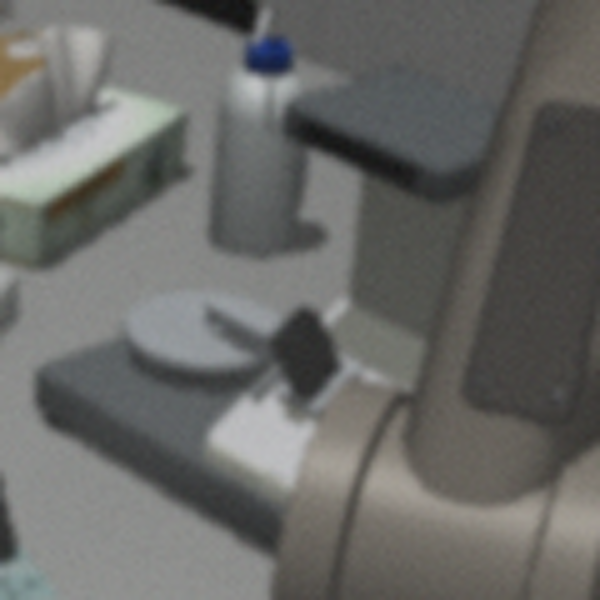

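carry_out:
  targets: [0, 0, 0, 33, 0, 0, 0, 0, 33, 0, 0, 0, 0, 33, 0, 0, 20, 36, 0, -2.2, 0, 20, 36, 0, -2.2, 0, 20, 36, 0, -2.2, 0, 20, 36, 0, -2.2, 0, 20, 36, 0, -2.2, 0, 20, 36, 0, -2.2, 0, 20, 36, 0, -2.2, 0, 20, 36, 0, -2.2, 0, 20, 36, 0, -2.2, 0, 18, 36, 0, -2, 0, 0, 0, 0, 0]

```text
t: 1.5
eef_pos: [0.429, -0.2693, 0.3302]
tool_rot: [-0.001, 1.0, -0.013, 0.0]
contact_force: [0.4, 0.0, 1.0]
gripper_width: 1.003
grasp_force: 0.0
```

Run:
```python
from h import *
c=cam('wrist'); save(c,'pics/w1.png'); print(c['tool_from_camera'],c['fov_y'])
```

```text
[[ 1.40982815e-04  9.56335893e-01  2.92269806e-01  7.40241487e-02]
 [ 9.99999985e-01 -1.05119232e-04 -1.38411554e-04 -5.13796973e-04]
 [-1.01644760e-04  2.92269821e-01 -9.56335893e-01 -1.43331087e-01]
 [ 0.00000000e+00  0.00000000e+00  0.00000000e+00  1.00000000e+00]] 71.27020508642306
```

View pics/w1.png

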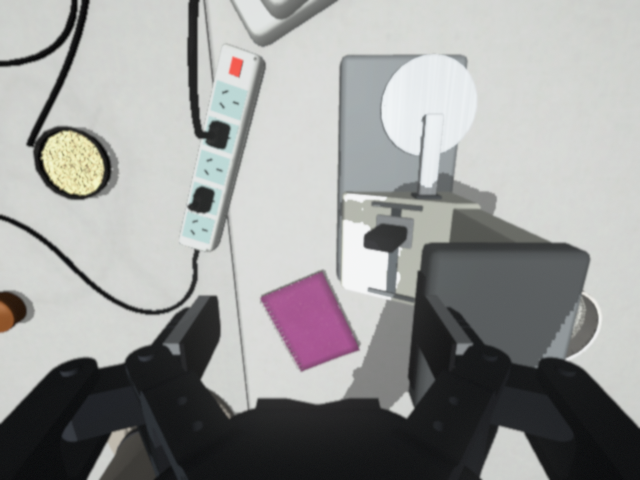

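Run:
```python
from h import *
t,w,s='pics/top0.png','pics/w1.png','pics/scene0.png'
print(tri((t,451.6,261.2),(w,364,240)),tri((t,451.6,261.2),(w,364,240),(s,430,224)))
print('panc',at(w,429,105,.066))
im=cv2.imread(w);cv2.imwrite('pics/c3.png',np.hstack([cv2.resize(im[180:280,340:440],None,fx=5,fy=5,interpolation=cv2.INTER_CUBIC)]))
```

```text
[ 0.39272255 -0.31873746  0.12998078] [ 0.39314527 -0.31830173  0.12922874]
panc [ 0.53179416 -0.39766688  0.066     ]
```

View pics/c3.png

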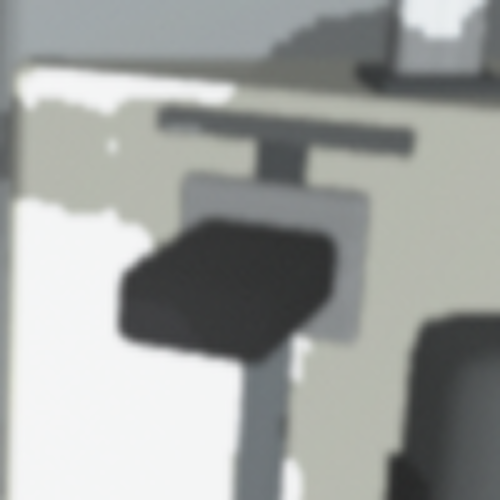

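carry_out:
  targets: [0, 0, 24, 0, 0, 0, -2, 0, -40, 0, 0, 0, 0, -40, 0, 0, 0, 0, -40, 0, 0, 0, 0, -40, 0, 0, 0, 0, -40, 0, 0, 0, 0, -35, 0, 0, 0, 0, 0, 0, 0, 0, -10, 0, 0, 0, 0, -10, 0, 0, 0, 0, -6, 0, 0, 0, 0, 0, 0, 0]

```text
t: 2.75
eef_pos: [0.4248, -0.2795, 0.0968]
tool_rot: [0.001, 1.0, -0.019, 0.001]
contact_force: [-0.2, 1.3, 0.0]
gripper_width: 0.999
grasp_force: 0.0
```

Run:
```python
from h import *
print(bot.get_obs()['contact_force'])
for n in ['wrist','top','scene']:
    c=cam(n); save(c,f'pics/{n}2.png')
a=cv2.imread('pics/wrist2.png')[:,:]; t=cv2.imread('pics/top2.png'); s=cv2.imread('pics/scene2.png')
f=lambda i,k:cv2.resize(i,None,fx=k,fy=k,interpolation=cv2.INTER_CUBIC)
o=np.zeros((600,800,3),np.uint8); o[:360,:480]=cv2.resize(a,(480,360))
x=f(t[195:300,420:525],3);o[:315,485:800]=x; y=f(s[155:235,375:495],3);o[360:600,:360]=y
cv2.imwrite('pics/m2.png',o)
```

```text
[-0.23044032  1.34057104  0.02449586]
```

View pics/m2.png

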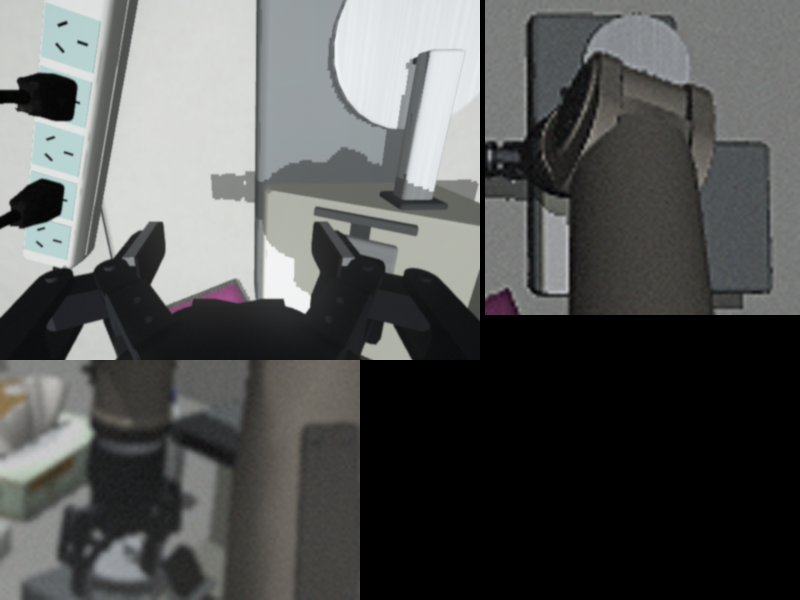

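The wrist part shows the inner finger on the pan side of the grip, overlapping the grip's end, with the foot plate at (372,245) in front of it. I can now push towards -x.

carry_out:
  targets: [0, -10, 0, 0, 0, 0, -10, 0, 0, 0, 0, -10, 1, 0, 0, 0, -10, 0, 0, 0, 0, -10, 0, 0, 0, 0, 0, 0, 0, 0]

```text
t: 3.5
eef_pos: [0.3717, -0.2763, 0.0951]
tool_rot: [-0.0, 1.0, -0.019, -0.001]
contact_force: [-0.2, -1.0, 0.1]
gripper_width: 0.998
grasp_force: 0.0
```

carry_out:
  targets: [0, -10, 0, 0, 0]

```text
t: 3.6
eef_pos: [0.3646, -0.2762, 0.0953]
tool_rot: [-0.0, 1.0, -0.018, 0.0]
contact_force: [2.7, 1.0, 0.0]
gripper_width: 1.001
grasp_force: 1.7
```

Run:
```python
from h import *
print(bot.get_obs()['contact_force'])
c=cam('wrist'); save(c,'pics/w3.png')
```

```text
[2.74938504 1.04648012 0.03445582]
```

View pics/w3.png

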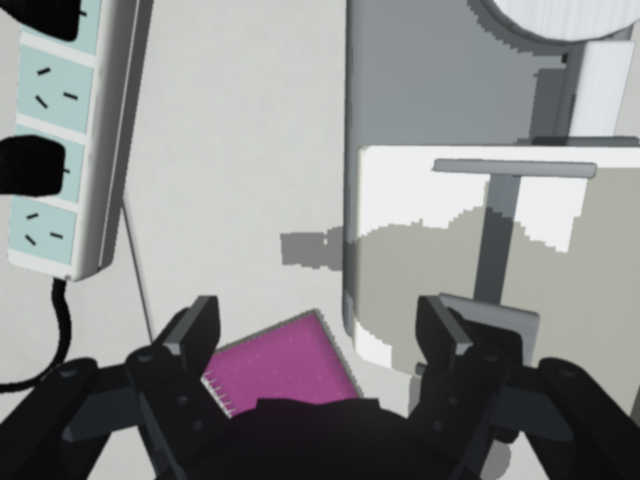

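The foot plate at (490,310) has moved well along and the bolt tip at (605,45) is leaving the pan, with 2.7 N of push. I'll carry on to the stop.

carry_out:
  targets: [0, -6, 0, 0, 0, 0, -6, 0, 0, 0, 0, -4, 0, 0, 0]

```text
t: 3.95
eef_pos: [0.3536, -0.2761, 0.0958]
tool_rot: [0.001, 1.0, -0.015, 0.005]
contact_force: [26.5, 0.3, -24.0]
gripper_width: 0.997
grasp_force: 13.3
```

Run:
```python
from h import *
o=bot.get_obs();print(o['contact_force'],o['torque'],o['eef_pos'],o['q'])
for n in ['wrist','top']:
    c=cam(n); save(c,f'pics/{n}4.png')
a=cv2.imread('pics/wrist4.png');t=cv2.imread('pics/top4.png')
o=np.zeros((600,800,3),np.uint8); o[:480,:500]=a[:,140:]
o[:315,500:800]=cv2.resize(t[195:300,420:520],None,fx=3,fy=3)
cv2.imwrite('pics/m4.png',o)
```

```text
[ 26.4910012    0.32002889 -23.98772836] [ 1.1999616  -5.31866383  1.29205349] [ 0.35364008 -0.27612279  0.09583294] [ 0.67258456  0.30982288 -0.16943349  2.19636443  0.08199972  0.63097528
 -1.15645874]
```

View pics/m4.png

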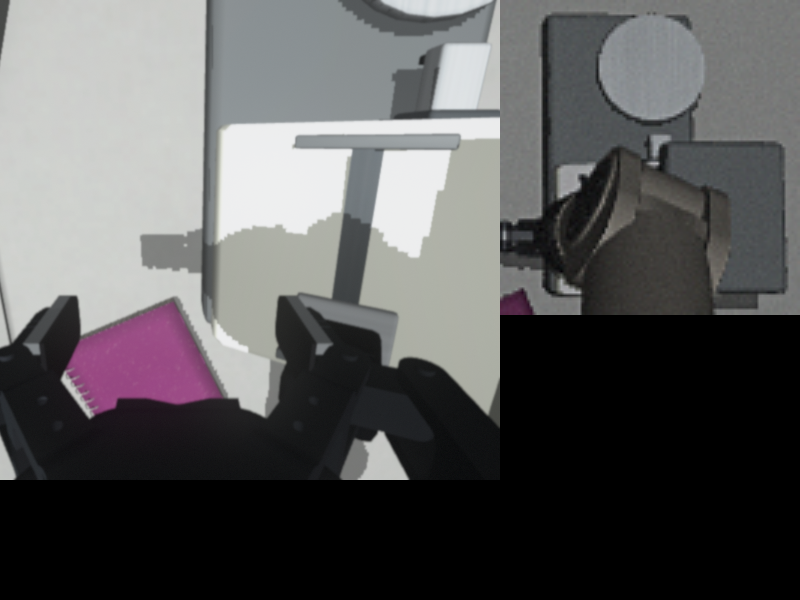

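Run:
```python
from h import *
f='pics/top4.png'; org=np.array([.53010762,-.39998236])-.075*np.array([.99938,-.03521]); yd=np.array([.99938,-.03521])
g0=cv2.imread('pics/top0.png',0);g=cv2.imread(f,0)
print(g0[212:224,471:475]); print(g[234:246,470:474])
for v in (239.5,240,240.5,241): print(v,(at(f,471.7,v,.089)[:2]-org)@yd)
```

```text
[[136 134 137 134]
 [138 128 130 134]
 [137 133 134 132]
 [142 140 129 137]
 [134 134 132 133]
 [144 139 138 137]
 [ 92  91  84 134]
 [142 142 141 148]
 [145 141 142 140]
 [145 140 138 140]
 [141 140 137 137]
 [141 141 144 140]]
[[155 157 157 135]
 [ 50  50  47  46]
 [ 39  41  37  31]
 [ 78  80  80  78]
 [ 80  78  78  77]
 [ 84  88  86  86]
 [120 150 147 149]
 [126 152 150 148]
 [100 148 150 160]
 [ 90 152 160  98]
 [ 97 153 166  39]
 [ 86 156 131  25]]
239.5 0.004081954156654646
240 0.002582264906397453
240.5 0.001082884235994043
241 -0.00041618794978703054
```

carry_out:
  targets: [0, 8, 0, 0, 0, 0, 7, 0, 0, 0, 0, 0, 20, 0, 0, 0, 0, 20, 0, 0, 0, 10, 0, 40, 0, 0, 10, 0, 40, 0, 0, 10, 0, 40, 0, 0, 10, 0, 40, 0, 0, 10, 0, 40, 0, 0, 20, 30, 0, 0, 0, 20, 35, 0, 0, 0, 20, 35, 0, 0, 0, 10, 40, 0, 0, 0, 0, 40, 0, 0, 0, 0, 40, 0, 0, 0, 0, 40, 0, 0, 0, 0, 40, 0, 0, 0, 0, 40, 0, 0, 0, 0, 0, 0, 0]

```text
t: 5.95
eef_pos: [0.4819, 0.1091, 0.2953]
tool_rot: [-0.001, 1.0, -0.014, -0.0]
contact_force: [-0.3, 0.7, 0.3]
gripper_width: 1.0
grasp_force: 0.0
```

Run:
```python
from h import *
print(bot.get_obs()['eef_pos'],bot.get_obs()['tool_rot'])
f='pics/wrist5.png'
for n in ['wrist','top']: c=cam(n); save(c,f'pics/{n}5.png')
print('expected dish px',proj(f,[.4768,.2369,.03]))
a=cv2.imread(f); t=cv2.imread('pics/top5.png')
o=np.zeros((480,800,3),np.uint8);o[:,:480]=a[:,80:560]; o[:320,480:]=cv2.resize(t[200:280,440:520],None,fx=4,fy=4)
cv2.imwrite('pics/m5.png',o)
```

```text
[0.48191827 0.10912752 0.29528072] [-8.99740689e-04  9.99901750e-01 -1.39798518e-02 -4.95355231e-04]
expected dish px [215.34594905 203.94944114]
```

View pics/m5.png

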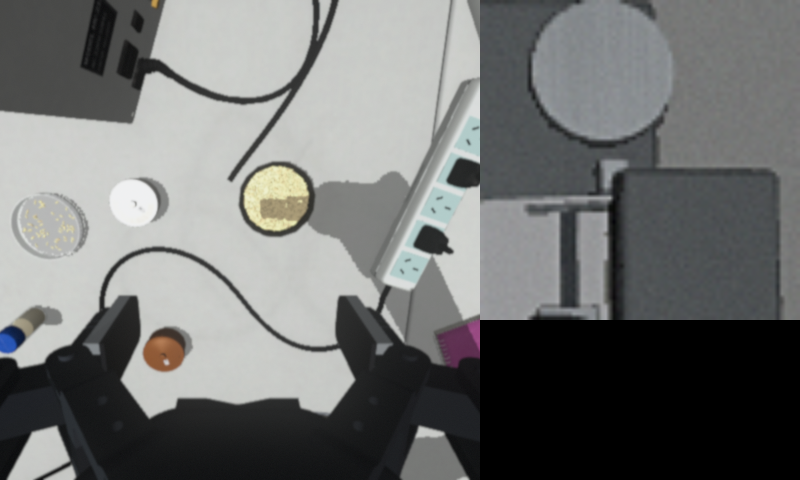

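The lid centre is at about (214,202) in the wrist frame, against an expected (215,204). The petri dish is about 23 mm from the lid. In the top crop the lock is still drawn back and the bolt is off the pan. I'll turn the fingers 45° to clear the petri dish.

carry_out:
  targets: [0, -1, 32, 0, -7.5, 0, -1, 32, 0, -7.5, 0, -1, 32, 0, -7.5, 0, -1, 32, 0, -7.5, 0, 0, 0, -35, -7.5, 0, 0, 0, -40, -7.5, 0, 0, 0, -40, 0, 0, 0, 0, -40, 0, 0, 0, 0, -40, 0, 0, 0, 0, 0, 0, 0, 0, 0, 0, 0]

```text
t: 7.15
eef_pos: [0.4785, 0.2307, 0.1212]
tool_rot: [0.003, 0.932, -0.362, -0.004]
contact_force: [-0.4, 0.8, 0.9]
gripper_width: 0.999
grasp_force: 0.0
```

Run:
```python
from h import *
f='pics/wrist6.png';o=bot.get_obs();print(o['eef_pos'],o['tool_rot'],o['q'])
c=cam('wrist'); save(c,f)
print(proj(f,[.4775,.2373,.03]))
p=np.array([at('pics/wrist5.png',210,225,.016)-0]) ; p=at('pics/wrist5.png',130,225,.016);print('petri',p)
g=cv2.cvtColor(c['frame'],cv2.COLOR_RGB2GRAY);u,v=proj(f,[.4775,.2373,.03]).astype(int)
h=cv2.HoughCircles(cv2.GaussianBlur(g,(5,5),1),cv2.HOUGH_GRADIENT,1,40,param1=80,param2=25,minRadius=35,maxRadius=90)
print(h)
if h is not None:
  for a,b,r in h[0][:4]: print(at(f,a,b,.03), r)
```

```text
[0.47853877 0.23067593 0.12119866] [ 0.0031836   0.93207106 -0.36224    -0.00394746] [-0.4363178   0.39124486 -0.15827497  1.98241989  0.08133313  0.7837759
 -2.95319825]
[310.77208589 245.73115503]
petri [0.44928485 0.3562103  0.016     ]
[[[308.5 243.5  40.1]
  [496.5  84.5  65. ]
  [421.5 346.5  81.6]
  [232.5 349.5  49.6]
  [538.5  80.5  37.3]]]
[0.47990779 0.2373515  0.03      ] 40.1
[0.47692852 0.07467533 0.03      ] 65.0
[0.35224514 0.22983602 0.03      ] 81.6
[0.45516107 0.34503258 0.03      ] 49.6
```

carry_out:
  targets: [0, 0, 3, 0, 8, 0, 0, 3, 0, 7, 0, 0, 0, -30, 0, 0, 0, 0, -30, 0, 0, 0, 0, -15, 0, 0, 0, 0, 0, 0, 0, 0, 0, 0, 0]

```text
t: 7.9
eef_pos: [0.4798, 0.2385, 0.0479]
tool_rot: [0.002, 0.971, -0.237, -0.002]
contact_force: [-0.9, -0.1, 0.4]
gripper_width: 1.001
grasp_force: 0.0
```

Run:
```python
from h import *
o=bot.get_obs();print(o['eef_pos'],o['tool_rot'],o['q'],o['contact_force'])
```

```text
[0.47982148 0.23853441 0.04790518] [ 0.00168825  0.97149875 -0.23702756 -0.00229497] [-0.42119372  0.51230774 -0.19575417  2.01231006  0.15913079  0.63685237
 -2.77059771] [-0.89605886 -0.11048291  0.4278161 ]
```

Now lower to grasp height, then close.

carry_out:
  newtons: 30
  targets: [0, 0, -1, -20, 0, 0, 0, 0, -15, 0, 0, 0, 0, -6, 0, 0, 0, 0, 0, 0, 255, 0, 0, 0, 0, 255, 0, 0, 0, 0, 255, 0, 0, 0, 0, 255, 0, 0, 0, 0, 255, 0, 0, 0, 0, 255, 0, 0, 0, 0, 255, 0, 0, 0, 0, 255, 0, 0, 0, 0]

```text
t: 9.1
eef_pos: [0.4788, 0.2376, 0.006]
tool_rot: [0.002, 0.972, -0.237, -0.003]
contact_force: [-1.4, -0.7, 5.4]
gripper_width: 0.679
grasp_force: 31.5
```

carry_out:
  targets: [255, 0, 0, 10, 0, 255, 0, 0, 20, 0, 255, 0, 0, 30, 0, 255, 0, 0, 30, 0, 255, 0, 0, 30, 6, 255, 0, 0, 30, 6, 255, 0, 0, 30, 6, 255, 0, 0, 0, 6, 255, 0, 0, 0, 0]

```text
t: 10.0
eef_pos: [0.4785, 0.2372, 0.1865]
tool_rot: [0.003, 1.0, -0.029, -0.002]
contact_force: [0.7, -0.2, -0.4]
gripper_width: 0.681
grasp_force: 32.6
```

carry_out:
  targets: [255, 3, -32, 0, 0, 255, 3, -32, 0, 0, 255, 3, -32, 0, 0, 255, 3, -32, 0, 0, 255, 3, -32, 0, 0, 255, 3, -32, 0, 0, 255, 3, -32, 0, 0, 255, 3, -32, 0, 0, 255, 3, -32, 0, 0, 255, 3, -32, 0, 0, 255, 3, -32, 0, 0, 255, 3, -32, 0, 0, 255, 3, -32, 0, 0, 255, 3, -32, 0, 0, 255, 3, -32, 0, 0, 255, 3, -32, 0, 0, 255, 2, -32, 0, 0, 255, 2, -32, 0, 0, 255, 0, -32, 0, 0, 255, 0, 0, 0, 0]

```text
t: 12.0
eef_pos: [0.5276, -0.3764, 0.1839]
tool_rot: [0.005, 0.999, -0.034, -0.004]
contact_force: [-0.8, -0.6, -0.7]
gripper_width: 0.684
grasp_force: 32.6
```

Run:
```python
from h import *
f='pics/wrist7.png';o=bot.get_obs();print(o['eef_pos'],o['tool_rot'],o['q'],o['contact_force'])
c=cam('wrist'); save(c,f); print('pan exp',proj(f,[.531,-.399,.066]))
```

```text
[ 0.52763404 -0.37644725  0.18394821] [ 0.00455773  0.99939461 -0.03426646 -0.00393188] [ 0.54853471  0.47891696 -0.04250971  1.66585085  0.03718173  1.00031645
 -1.14869862] [-0.84269388 -0.56560017 -0.6866541 ]
pan exp [344.29568171 222.88157932]
```

carry_out:
  targets: [255, 2, -12, 0, 0, 255, 1, -11, 0, 0, 255, 0, 0, -30, 0, 255, 0, 0, -30, 0, 255, 0, 0, -15, 0, 255, 0, 0, 0, 0, 255, 0, 0, 0, 0]

```text
t: 12.75
eef_pos: [0.5338, -0.3941, 0.1107]
tool_rot: [0.004, 1.0, -0.029, -0.002]
contact_force: [0.4, 0.1, -0.5]
gripper_width: 0.68
grasp_force: 32.7
```

Run:
```python
from h import *
o=bot.get_obs();print(o['eef_pos'],o['tool_rot'],o['contact_force'])
f='pics/wrist8.png';c=cam('wrist'); save(c,f)
t=cam('top'); save(t,'pics/top8.png')
h=cv2.HoughCircles(cv2.GaussianBlur(cv2.cvtColor(c['frame'],cv2.COLOR_RGB2GRAY),(5,5),1),cv2.HOUGH_GRADIENT,1,20,param1=80,param2=25,minRadius=35,maxRadius=200)
if h is not None:
  for a,b,r in h[0][:5]: print(a,b,r,at(f,a,b,.066),at(f,a,b,.12))
```

```text
[ 0.53380521 -0.39408583  0.11066141] [ 0.00354226  0.99956118 -0.02930983 -0.00241407] [ 0.35899551  0.14608054 -0.53697716]
317.5 335.5 75.8 [ 0.48345591 -0.39100132  0.066     ] [ 0.51942126 -0.39270939  0.12      ]
323.5 270.5 92.0 [ 0.52855425 -0.39728323  0.066     ] [ 0.55154126 -0.3971835   0.12      ]
315.5 315.5 72.4 [ 0.49810885 -0.39059049  0.066     ] [ 0.5298574  -0.39241678  0.12      ]
200.5 222.5 187.3 [ 0.56286396 -0.32793799  0.066     ] [ 0.57597736 -0.34779434  0.12      ]
303.5 280.5 114.5 [ 0.52270545 -0.38472219  0.066     ] [ 0.54737562 -0.38823726  0.12      ]
```

carry_out:
  targets: [255, -3, -5, -10, 0, 255, 0, 0, -10, 0, 255, 0, 0, -8, 0, 255, 0, 0, -4, 0, 255, 0, 0, 0, 0, 255, 0, 0, 0, 0]

```text
t: 13.45
eef_pos: [0.5304, -0.3988, 0.0779]
tool_rot: [0.003, 1.0, -0.029, -0.003]
contact_force: [0.0, -0.0, -0.2]
gripper_width: 0.68
grasp_force: 32.6
```

carry_out:
  targets: [255, 0, 0, -2, 0, 255, 0, 0, -2, 0, 255, 0, 0, -1, 0, 255, 0, 0, 0, 0]

```text
t: 13.85
eef_pos: [0.5301, -0.3988, 0.0728]
tool_rot: [0.003, 1.0, -0.029, -0.003]
contact_force: [0.3, -0.4, -1.6]
gripper_width: 0.68
grasp_force: 32.7
```

carry_out:
  targets: [255, 0, 0, -0.5, 0, 255, 0, 0, -0.5, 0, 255, 0, 0, 0, 0]

```text
t: 14.15
eef_pos: [0.5302, -0.3989, 0.0721]
tool_rot: [0.003, 1.0, -0.029, -0.003]
contact_force: [-0.3, -0.3, -0.2]
gripper_width: 0.679
grasp_force: 32.7
```

carry_out:
  targets: [255, 0, 0, -0.5, 0, 255, 0, 0, -0.5, 0, 255, 0, 0, 0, 0]

```text
t: 14.45
eef_pos: [0.5302, -0.3989, 0.072]
tool_rot: [0.003, 1.0, -0.029, -0.003]
contact_force: [-3.3, 2.2, 8.0]
gripper_width: 0.678
grasp_force: 33.2
```

Contact (8 N up). I'll open slowly and then rise.

carry_out:
  targets: [70, 0, 0, 0, 0, 60, 0, 0, 0, 0, 30, 0, 0, 0, 0, 0, 0, 0, 0, 0, 0, 0, 0, 0, 0, 0, 0, 0, 0, 0, 0, 0, 0, 0, 0, 0, 0, 0, 20, 0, 0, 0, 0, 30, 0, 0, 0, 0, 40, 0, 0, 0, 0, 40, 0, 0, 0, 0, 40, 0, 0, 10, 40, 0, 0, 0, 10, 40, 0, 0, 0, 10, 40, 0, 0, 0, 10, 40, 0, 0, 0, 0, 0, 0, 0]

```text
t: 16.15
eef_pos: [0.5727, -0.2307, 0.2412]
tool_rot: [0.001, 1.0, -0.024, -0.002]
contact_force: [0.5, -0.0, 0.1]
gripper_width: 1.0
grasp_force: 0.0
```

Run:
```python
from h import *
o=bot.get_obs();print(o['eef_pos'],o['gripper_width'],o['contact_force'])
w=cam('wrist');save(w,'pics/wrist9.png');t=cam('top');save(t,'pics/top9.png')
for f in ['pics/wrist9.png','pics/top9.png']:
  g=cv2.imread(f,0);g=cv2.resize(g,None,fx=3,fy=3,interpolation=cv2.INTER_CUBIC)
  u,v=proj(f,[.53,-.399,.096]); print(f,u,v,proj(f,[.531,-.399,.066]))
  R1=3*np.linalg.norm(proj(f,[.53,-.369,.096])-[u,v])
  for lo,hi,z in ((.85*R1,1.15*R1,.096),(1.6*R1,2.0*R1,.066)):
    h=cv2.HoughCircles(g[max(0,int(3*v)-300):int(3*v)+300,max(0,int(3*u)-300):int(3*u)+300],cv2.HOUGH_GRADIENT,1,20,param1=60,param2=18,minRadius=int(lo),maxRadius=int(hi))
    if h is not None:
      for a,b,r in h[0][:2]: print(z,r/R1,at(f,(a+max(0,int(3*u)-300))/3,(b+max(0,int(3*v)-300))/3,z))
# bolt rows in top
g=cv2.imread('pics/top9.png',0);print(g[234:246,469:475])
```

```text
[ 0.57266786 -0.23065827  0.24120243] 1.0000250495630174 [ 0.5020436  -0.03101553  0.13225476]
pics/wrist9.png 502.50850683547833 257.05545566305824 [486.77787311 245.55528557]
0.096 1.0243849263036495 [ 0.53164695 -0.38996479  0.096     ]
0.096 1.0620237448880598 [ 0.52384673 -0.40123214  0.096     ]
0.066 1.8036092955709089 [ 0.52154744 -0.40370678  0.066     ]
0.066 1.6032082972235155 [ 0.5278455  -0.39937375  0.066     ]
pics/top9.png 473.2848946498264 215.63399341013366 [470.1637375  217.01398899]
0.096 0.8848941565272536 [ 0.71317634 -0.6460504   0.096     ]
0.096 0.9938550450478316 [ 0.67913724 -0.58208428  0.096     ]
[[90 89 85 86 83 79]
 [89 88 87 80 87 86]
 [85 87 86 84 87 82]
 [83 87 86 86 85 82]
 [93 86 88 85 80 83]
 [84 89 85 82 88 80]
 [91 86 84 85 84 78]
 [82 85 89 85 86 81]
 [82 85 88 76 80 83]
 [88 88 83 87 86 78]
 [90 90 85 90 82 82]
 [81 83 86 84 86 79]]
```

carry_out:
  targets: [0, 0, 40, 5, 0, 0, 0, 40, 5, 0, 0, 0, 40, 5, 0, 0, 0, 40, 5, 0, 0, 0, 40, 0, 0, 0, 0, 40, 0, 0, 0, 0, 0, 0, 0, 0, 0, 0, 0, 0]

```text
t: 17.05
eef_pos: [0.5703, 0.0004, 0.2609]
tool_rot: [0.004, 1.0, -0.029, -0.003]
contact_force: [-1.1, -0.7, -0.8]
gripper_width: 0.997
grasp_force: 0.0
```

Run:
```python
from h import *
f='pics/top10.png';c=cam('top');save(c,f)
g=cv2.imread(f,0).astype(int);g0=cv2.imread('pics/top5.png',0).astype(int)
print('bolt',g[236:244,470:475].tolist())
print('bystander diff',[int(abs(g-cv2.imread('pics/top0.png',0).astype(int))[v-12:v+12,u-12:u+12].mean()) for u,v in ((225,249),(320,239),(205,293))])
d=abs(g-g0)[190:245,445:500]; m=(cv2.GaussianBlur(d.astype(np.float32),(3,3),0)>12).astype(np.uint8)
for r in m[5:50,5:52]: print(''.join('.#'[x] for x in r))
np.set_printoptions(linewidth=250)
print(proj(f,[.53,-.399,.096]))
```

```text
bolt [[35, 37, 31, 32, 81], [82, 76, 76, 79, 81], [79, 78, 82, 77, 71], [85, 95, 92, 89, 88], [119, 147, 145, 148, 147], [124, 151, 150, 149, 151], [91, 145, 153, 151, 121], [93, 149, 157, 91, 31]]
bystander diff [3, 3, 3]
...............................................
...............................................
...............................................
...............................................
...............................................
...............................................
...............................................
...............................................
...............................................
...............................................
...............................................
...............................................
.....................#####.....................
...................##########..................
.................########..###.................
...............###########..###................
.............#############....###..............
............###############.######.............
............#
[... 610 characters left out ...]

................###############................
..................###########..................
....................########...................
...............................................
...............................................
...............................................
...............................................
...............................................
...............................................
...............................................
...............................................
...............................................
...............................................
...............................................
[473.28489465 215.63399341]
```

```bash
python3 -c "
from h import *
print(at('pics/top10.png',472.3,217.3,.096)); print(bot.hand_in())"
```

```text
[ 0.52502207 -0.39585939  0.096     ]
the job is handed in; nothing more can be done
None
```

I handed the job in at about 17 s. The transport lock is pushed back to its end stop, and the moisture dish stands upright and released on the pan, about 5–7 mm off the measured centre. The glass dish, grain dish and vial look unmoved in the last top picture. I got no verdict back.

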